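Stopper the glue, then hold out the turntable's index pin

ROBOT

A 6-joint arm with a two-finger parallel gripper is mounted at the origin on the work surface. World frame = base frame: x ahead of the robot, y to its left, z up, the work surface at z = 0. Lengths are in m, angles in rad, forces in N, time in s.
With the tool pointing down it reaches from about 0.3 to 0.75 m from the base axis. Payload 8.5 kg.
Tool frame: the origin (TCP) lies midway between the tips of the shut fingers; the grasp point (between the pads) lies 19 mm behind it; z points along the fingers, y is the line along which they close (so a half turn about z gives the same grasp; the last joint's range is limited). The gripper opens to 88 mm and grips with 3 to 60 N. Pads are 18 mm wide; open, the fingers measure 123 mm over their backs; the gripper's body (75 mm by 187 mm) begins 45 mm behind the grasp point.
Start: joints at [0.91, 0.381, 1.297, -0, 1.464, -0.215], TCP at [0.237, 0.496, 0.208] pointing down, gripper open.
Joint ranges: [-3.11, 3.11], [-0.89, 2.33], [0.22, 2.48], [-1.42, 4.56], [0.17, 2.85], [-2.88, 2.88]. Speed limits (rad/s): [2.39, 2.39, 3.14, 3.14, 3.14, 3.14].

INTERFACE

Orientations are given as a rotation vector (axis times angle).
In Python, from cell import manip gives the robot as it stands.
- The arm moves only by the shell command python3 -m pendant 'ROWS'. ROWS is JSON, a list of rows, each a list of 5 numbers: the gripper command: -1 is fully open, 1 is shut, values between are in proportion, then the shift along the tool's x, y, z in mm, then the turn about the tool's z in degrees. In form: [[hand, dx, dy, dz, spin], ...]. A call has 1 to 10 rows; each row is the pose to reach, as a shift and turn from the pose commanded when the call began, along the tool's axes at that moment; what a row does not reach only later rows make up. A row lasts 1/8 s, in which the tool goes at most 62.5 mm and 10.7 degrees, less where a joint would pass 70% of its speed; a pose out of reach is approached as far as the arm can. A call with a gripper value outside its range is refused whole. The fingers move at their own pace and stop on an object; the grip force is fixed at half the most. Time passes only in rows, so rows that repeat a pose let the fingers close. It gives the time, the measured TCP pose, the force, the opening and the grip force at its end, in the units of the state.
- manip.sense(): the state, without advancing time (a new reading comes with each control period).
- manip.grab_frame(name): name is "scene" or "top"; returns a dict with "color" (400x640x3 uint8, red, green, blue), "K" (3x3 intrinsics, pixels), "R" (3x3) and "t" (3): a world point X has camera coordinates R X + t. Camera axes: x right, y down, z forward; pixel columns grow to the right and rows downward; lengths in m; the calibration is good to about 2 mm. A picture is of the moment at which its call begins. There is no depth.
- manip.finish_job(): hands the job in; it is judged then, once.
Trained networks look in a picture, given as the dict that the camera call returned (one of the last four; its "shot" number tells which), for a name from the list of things; names that differ only in an ending like _2 or _b are one class to them, and where a whole thing is asked for, a point or a joint stands for the part that bears it (a point fixed in the world has none). Each returns a list of dicts, best first, with "score" (0 to 1); they miss things now and then, are a little off and sometimes report something else, mostly with a low value. They report only what shows in the picture. A call takes as long as a camera call. They do not tell look-alikes from the thing itself.
- manip.find_in(picture, target): "xy" ([column, row] in pixels, amid what is visible of it).
The state is a dict: "t": time; "q": joint angles; "qvel": joint speeds; "joint_efforts": joint torques, N m; "ee_pos": TCP position; "orientation": TCP orientation; "force": force on the tool from outside, world axes, zero at the start; "torque": the same for the moment, N m; "opening": finger opening in m; "grasp_force": force on a finger pad.
Only numpy, scipy, OpenCV 4.12 (cv2) and the standard library are available. Lean on these libraries where they do the work, as an engineer would, in place of code of your own. Each camera call takes 0.05 s, during which the arm holds its last target. There are 200 camera calls.

TASK

I am about to swing the gluing turntable round, so first close the glue bottle standing on it: lower the black stopper from the bench into its neck, without dropping it, until the head rests on the rim, let go, and leave the bottle upright where it stands. Only then pull the red knob of the turntable's spring-loaded index pin straight out as far as it goes, so that the pin is clear of its hole in the disc, and finish while still gripping the knob and holding it fully out. I turn the disc myself, so do not turn it, and leave the other things on the bench as they lie.

Things in the scene. Friction and masses are not known exactly. Their poses are not given: they have to be found in the camera images.
- index_table: Indexing turntable, bolted to the bench. Grey round foot, on it a disc 250 mm in diameter whose top is 64 mm above the bench. Origin: on the bench under the disc's centre; z up. The index pin lies along the origin's -y direction: on that side a 40 mm wide aluminium bracket (134 to 155 mm from the centre, up to 66 mm high) carries the pin, then a steel collar, then the red knob. A low gluing jig with wooden strips (up to 30 mm above the disc) is fixed on the disc's -y half.
- turntable (a joint): Angle of the disc about its upright axis, rad. 0 at the start, with the pin in its hole. The pin locks it; with the pin out it turns with a stiff bearing (about 0.25 N m).
- knob: Red cylindrical knob of the index pin, 30 mm in diameter, 26 mm long. Origin at its centre, 44 mm above the bench, 181 mm from the disc's axis when the pin is home. Its axis is level, along its own y; its own -y points outward, away from the disc: pull that way. Its inner end face nearly touches a steel collar 18 mm in diameter (a 25 mm lock nut behind it), the bracket's face is 13 mm behind that end. Nothing lies below it but the bench, 29 mm under its underside.
- plunger (a joint): How far the index pin is pulled out, m: 0 home, with 10 mm of the pin in the hole of the disc's rim; clear of the rim above 0.010; 0.016 against its stop. A spring draws it back with 6 N at home and about 12.5 N at the stop; it does not latch.
- glue_bottle: Upright yellow plastic glue bottle, loose on the disc's +y half, 0.3 to 0.5 kg, body 68 mm in diameter, shoulder from 80 to 104 mm, then a straight open neck of 34 mm outer and 28 mm inner diameter up to 135 mm. Origin: centre of its underside; z up.
- bottle_mouth (a point): Centre of the bottle's open mouth, in the plane of the rim, 135 mm above the bottle's underside; z up. The neck's bore is 28 mm wide and 31 mm deep.
- stopper: Black stopper, 35 g, standing upright on the bench on its narrow end. Tapered rubber plug 22 mm long, 20 mm in diameter at its lower end and 26 mm at the top; above it a round head 40 mm in diameter and 20 mm tall (total height 42 mm). Origin: centre of the narrow end's underside; z up. Seated, the head's underside rests on the bottle's rim, with 1 mm of play all round.
- wood_ring: Wooden hoop lying on the bench, 170 mm in diameter, 16 mm high. Bystander. Origin: centre of its underside.
- clip_a: Wooden clothes-peg, 75 mm long, lying inside the hoop. Bystander. Origin: under its middle.
- clip_b: Second wooden clothes-peg, 75 mm long, lying inside the hoop. Bystander. Origin: under its middle.
- strip_a: Square wooden strip, 240 x 10 x 10 mm, lying across the front, nearest the robot. Bystander. Origin: centre of its underside.
- strip_b: Square wooden strip, 260 x 10 x 10 mm, lying beyond the turntable. Bystander. Origin: centre of its underside.
- hammer: Hammer lying at the right, its handle towards the robot. Bystander. Origin: centre of its underside.
- glue_gun: Blue hot-glue gun lying on its side at the right, about 190 mm long and 28 mm high. Bystander. Origin on the bench at the foot of its handle.
- spirit_tin: Blue closed tin of 72 mm diameter, 110 mm tall, standing beyond the turntable at the left. Bystander. Origin: centre of its underside.
Not all that is in view belongs to the job. What is meant by the glue_bottle is not orange, and is the smaller of those in its own colour.

How it is judged:
On the way, in this order (a step that is already met when the one before it is completed fails the run):
1. the stopper sits fully home in the bottle's neck and has been let go, with the index pin still home (z of stopper in the frame of bottle_mouth below -0.019 m and distance between stopper and bottle_mouth below 0.026 m and angle between the z axis of stopper and the z axis of glue_bottle, either way round below 0.1 rad and contact force between the fingers and stopper below 0.1 N and value of joint plunger below 0.003 m), for 0.2 s.
2. the index pin is pulled fully out by its knob (value of joint plunger above 0.0135 m and contact force between the fingers and knob above 2 N), for 0.2 s.
At the end, for the whole second after the job is handed in: Fingers grip the red knob and hold the index pin at least 13.5 mm out (of 16). The stopper is home in the neck (head within 3 mm of the rim), the bottle upright on the disc within 30 mm of its start, the disc turned by less than 0.08 rad (all of step 2 and z of stopper in the frame of bottle_mouth below -0.019 m and distance between stopper and bottle_mouth below 0.026 m and angle between the z axis of stopper and the z axis of glue_bottle, either way round below 0.1 rad and angle between glue_bottle's own z axis and vertical below 0.06 rad and distance of glue_bottle from where it was at the start of the episode below 0.03 m and linear speed of glue_bottle below 0.02 m/s and value of joint turntable between -0.08 and 0.08 rad); the arm keeps its last pose, push and grip.
It fails at once if the index pin is pulled while the bottle is still open (value of joint plunger above 0.006 m and (z of stopper in the frame of bottle_mouth above -0.015 m or distance between stopper and bottle_mouth above 0.03 m)).
It fails at once if the stopper is dropped or thrown (linear speed of stopper above 0.45 m/s and contact force between the fingers and stopper below 0.05 N).
It fails at once if the bottle is tipped so far that glue would spill (angle between glue_bottle's own z axis and vertical above 0.3 rad).
It fails at once if the disc is turned (value of joint turntable above 0.12 rad or value of joint turntable below -0.12 rad).
It fails at once if another thing on the bench is shifted by more than 25 mm (distance of any of wood_ring, clip_a, clip_b, strip_a, strip_b, hammer, glue_gun, spirit_tin from where it was at the start of the episode above 0.025 m).
It also fails if it takes over 64 s, if anything falls off the work surface, if the arm or the gripper's body presses on something with over 40 N, if the wrist force passes 120 N, or if a joint passes its speed limit or range.

## Working session

There is one attempt and no reset: what is moved stays moved. The work goes in short steps, Python scripts to look and compute and a shell command to move; the robot and the scene stay as the last step left them, time stands still between calls to the robot, and variables do not carry over. Pictures are saved under pics/ and viewed, at most 10 in all, crops included, and the job is handed in when it is done.

```bash
mkdir -p pics
cat > h.py <<'E'
import numpy as np, cv2
from cell import manip
from scipy.spatial.transform import Rotation as Rn
def ray(p,uv):
    d=np.linalg.inv(p["K"])@np.array([uv[0],uv[1],1.]); return -p["R"].T@p["t"], p["R"].T@d
def onz(p,uv,z):
    o,d=ray(p,uv); return o+d*(z-o[2])/d[2]
def tri(p1,a,p2,b):
    o1,d1=ray(p1,a);o2,d2=ray(p2,b)
    s=np.linalg.lstsq(np.c_[d1,-d2],o2-o1,rcond=None)[0]
    x,y=o1+s[0]*d1,o2+s[1]*d2
    return (x+y)/2,np.linalg.norm(x-y)
def proj(p,X):
    c=p["R"]@np.array(X)+p["t"]; c=p["K"]@c; return c[:2]/c[2]
def save(p,n): cv2.imwrite(f"pics/{n}.png",p["color"][:,:,::-1])
E
python3 - <<'E'
from h import *
np.set_printoptions(precision=4,suppress=True)
s=manip.grab_frame("scene");t=manip.grab_frame("top");save(s,"s0");save(t,"t0")
for n in ["index_table","knob","glue_bottle","bottle_mouth","stopper","spirit_tin"]:
    for nm,p in(("s",s),("t",t)): print(n,nm,[(np.round(d["xy"]),round(d["score"],2)) for d in manip.find_in(p,n)][:4])
for p in(s,t): print(-p["R"].T@p["t"],p["K"][0,0])
st=manip.sense();print(st["t"],st["ee_pos"],Rn.from_rotvec(st["orientation"]).as_matrix())
E
```

```text
index_table s [(array([342., 241.]), 0.92)]
index_table t [(array([285., 210.]), 0.81)]
knob s [(array([330., 189.]), 0.39), (array([266., 267.]), 0.36)]
knob t [(array([330., 226.]), 0.6), (array([276., 190.]), 0.16)]
glue_bottle s [(array([324., 241.]), 0.95), (array([262., 201.]), 0.87), (array([416., 210.]), 0.72)]
glue_bottle t [(array([272., 286.]), 0.88), (array([271., 188.]), 0.86), (array([351., 161.]), 0.85), (array([379., 266.]), 0.17)]
bottle_mouth s [(array([261., 197.]), 0.86), (array([323., 239.]), 0.58), (array([414., 209.]), 0.57), (array([338., 241.]), 0.23)]
bottle_mouth t [(array([274., 286.]), 0.71), (array([271., 189.]), 0.62), (array([350., 164.]), 0.6)]
stopper s [(array([286., 144.]), 0.64)]
stopper t [(array([301., 142.]), 0.54), (array([420., 215.]), 0.5)]
spirit_tin s [(array([353., 335.]), 0.6)]
spirit_tin t [(array([194., 179.]), 0.73)]
[0.9334 0.6946 1.2105] 473.63099859044286
[ 0.4827 -0.0229  1.2075] 367.4633761257544
0.7 [0.2371 0.4962 0.2084] [[-0.9023  0.4312  0.    ]
 [ 0.4312  0.9023  0.0001]
 [ 0.      0.0001 -1.    ]]
```

View pics/s0.png

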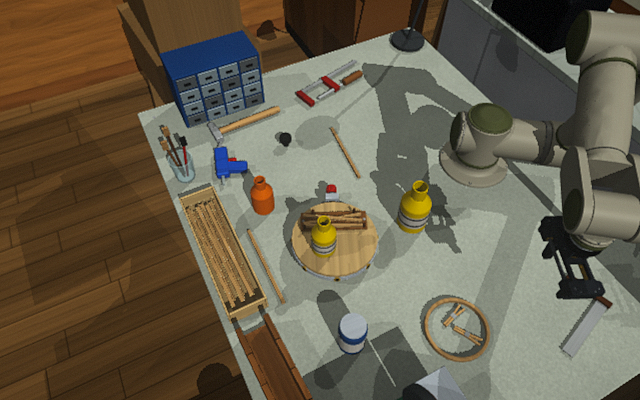

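View pics/t0.png

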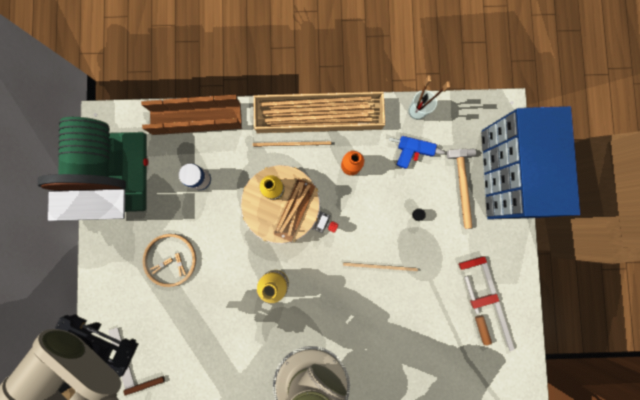

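The scene picture shows the stopper at (286,139), the red knob at (331,188), and the small yellow bottle on the disc with its mouth at about (324,223). The top picture has the stopper at (419,215), the knob at (333,228) and the bottle at (270,186). The bottle in front of the disc is larger and the orange one isn't the target.

```bash
cat >> h.py <<'E'
def blob(p,mask,c,r):
    m=np.zeros(mask.shape,np.uint8); x,y=map(int,c); m[y-r:y+r+1,x-r:x+r+1]=mask[y-r:y+r+1,x-r:x+r+1]
    n,l,st,ce=cv2.connectedComponentsWithStats(m)
    if n<2: return None,0
    i=1+np.argmax(st[1:,4]); return ce[i],st[i,4]
def dark(p,v=45): return (p["color"].max(2)<v).astype(np.uint8)
def red(p):
    c=p["color"].astype(int); return ((c[...,0]>110)&(c[...,1]<60)&(c[...,2]<70)).astype(np.uint8)
E
python3 - <<'E'
from h import *
np.set_printoptions(precision=4,suppress=True)
s=manip.grab_frame("scene");t=manip.grab_frame("top")
a,na=blob(s,dark(s),(286,139),12);b,nb=blob(t,dark(t),(419,215),12)
print("stopper",a,na,b,nb,tri(s,a,t,b),onz(t,b,.042),onz(s,a,.025))
a,na=blob(s,red(s),(331,188),12);b,nb=blob(t,red(t),(333,228),12)
print("knob",a,na,b,nb,tri(s,a,t,b),onz(t,b,.05),onz(s,a,.05))
# disc centre
ic=onz(t,(280,204),.064);print("disc",ic,onz(s,(335,238),.064))
S=cv2.resize(s["color"][180:290,280:390],None,fx=5,fy=5,interpolation=cv2.INTER_CUBIC)
T=cv2.resize(t["color"][160:250,235:345],None,fx=5,fy=5,interpolation=cv2.INTER_CUBIC)
cv2.imwrite("pics/c0.png",cv2.resize(np.vstack([S,T])[:,:,::-1],(330,600)))
cv2.imwrite("pics/c1.png",np.vstack([T[:,:,::-1]]))
cv2.imwrite("pics/c2.png",S[:,:,::-1])
E
```

```text
stopper [284.8772 138.5088] 114 [418.6042 214.4479] 96 (array([ 0.5311, -0.3603,  0.0282]), np.float64(0.0022268665843980006)) [ 0.5314 -0.3569  0.042 ] [ 0.5291 -0.3623  0.025 ]
knob [331.     188.0345] 58 [332.825 225.5  ] 40 (array([ 0.5021, -0.0818,  0.0558]), np.float64(0.004491598641676521)) [ 0.5041 -0.0833  0.05  ] [ 0.498  -0.0844  0.05  ]
disc [0.5755 0.0801 0.064 ] [0.5766 0.0876 0.064 ]
```

View pics/c1.png

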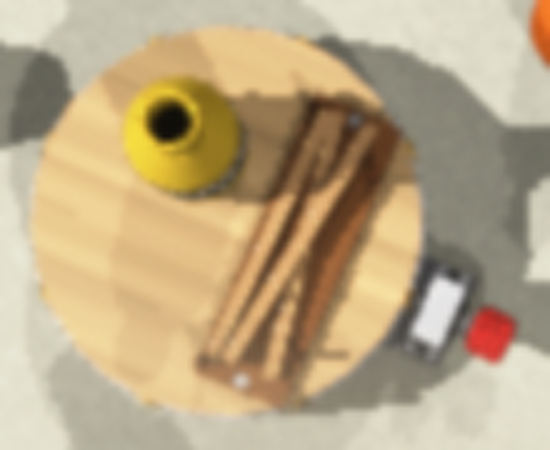

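View pics/c2.png

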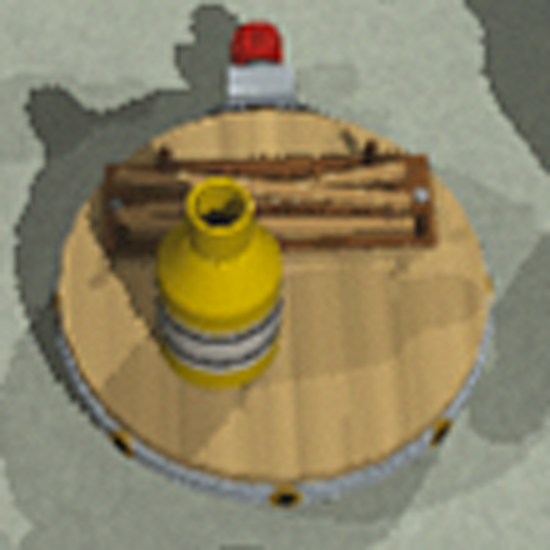

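```bash
cat >> h.py <<'E'
def rel(target,yaw=None):
    st=manip.sense(); R=Rn.from_rotvec(st["orientation"]).as_matrix()
    d=R.T@(np.array(target)-st["ee_pos"])*1000
    y=np.degrees(np.arctan2(R[1,0],R[0,0]))
    print("tcp",st["ee_pos"].round(4),"t",st["t"],"yaw",y.round(2),"tool shift mm",d.round(1),"spin",None if yaw is None else round((y-yaw+180)%360-180,1))
E
python3 - <<'E'
from h import *
np.set_printoptions(precision=4,suppress=True)
s=manip.grab_frame("scene");t=manip.grab_frame("top")
m1=np.array((324.,221));m2=np.array((269.8,184.4))
print("mouth",tri(s,m1,t,m2),onz(s,m1,.199),onz(t,m2,.199))
from scipy.optimize import least_squares
def pts(o,ex):return [(o[0]+x/5,o[1]+y/5) for x,y in ex]
T=[onz(t,q,.064)[:2] for q in pts((235,160),[(30,219),(425,219),(228,25),(228,413)])]
S=[onz(s,q,.064)[:2] for q in pts((280,180),[(58,295),(490,285),(268,108),(285,481)])]
for P in(T,S):
    r=least_squares(lambda v:[np.hypot(*(p-v[:2]))-v[2] for p in P],[.57,.08,.125]);print("disc",r.x)
rel([.531,-.359,.30],66)
E
```

```text
mouth (array([0.6191, 0.0966, 0.1925]), np.float64(0.0035543555174747986)) [0.6196 0.1014 0.199 ] [0.6197 0.095  0.199 ]
disc [0.5771 0.0785 0.1224]
disc [0.5752 0.084  0.1228]
tcp [0.2371 0.4962 0.2084] t 0.9 yaw 154.46 tool shift mm [-633.9 -644.9  -91.6] spin 88.5
```

```bash
python3 -m pendant '[[-1,0,0,-60,10],[-1,-30,-30,-92,20],[-1,-70,-70,-92,30],[-1,-110,-112,-92,40],[-1,-150,-153,-92,50],[-1,-190,-193,-92,60],[-1,-230,-234,-92,70],[-1,-270,-275,-92,80],[-1,-310,-315,-92,89],[-1,-350,-356,-92,89]]'; python3 -c "
from h import *
rel([.531,-.3595,.12],65.5)"
```

```text
t: 2.15
ee_pos: [0.3997, 0.0223, 0.3006]
orientation: [2.644, 1.696, 0.001]
force: [1.2, 0.7, 0.3]
opening: 0.0879
grasp_force: 0.0
tcp [0.3997 0.0223 0.3006] t 2.15 yaw 65.35 tool shift mm [-292.2  278.5  180.7] spin -0.2
```

```bash
python3 -m pendant '[[-1,-42,40,0,0],[-1,-84,80,20,0],[-1,-126,120,50,0],[-1,-168,160,80,0],[-1,-210,200,110,0],[-1,-252,240,145,0],[-1,-280,267,172,0],[-1,-292,278,180,0],[-1,-292,278,180,0]]'
python3 - <<'E'
from h import *
s=manip.grab_frame("scene");t=manip.grab_frame("top")
S=cv2.resize(s["color"][90:190,220:350],None,fx=5,fy=5);T=cv2.resize(t["color"][165:265,360:490],None,fx=5,fy=5)
st=manip.sense();print(st["ee_pos"])
for p in(s,t):print(proj(p,st["ee_pos"]))
cv2.imwrite("pics/g0.png",cv2.resize(np.vstack([S,T])[:,:,::-1],(390,600)))
E
```

```text
t: 3.28
ee_pos: [0.5309, -0.357, 0.1201]
orientation: [-2.643, -1.697, 0.0]
force: [-1.0, 0.6, -0.4]
opening: 0.0877
grasp_force: 0.0
[ 0.53127422 -0.35597206  0.12180156]
[283.28750875 119.3762411 ]
[425.95371181 213.15781155]
```

View pics/g0.png

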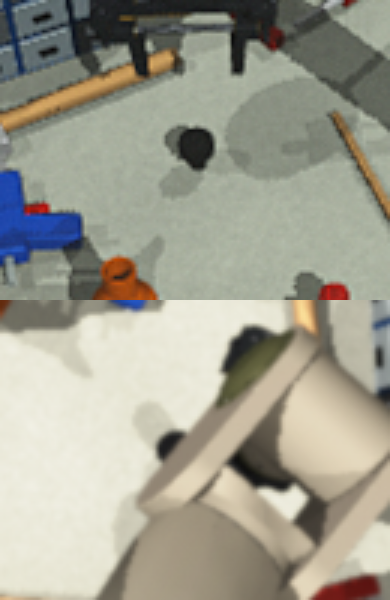

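```bash
python3 -m pendant '[[-1,-2,1,40,0],[-1,-2,1,80,0],[-1,-2,1,96,0],[-1,-2,1,102,0],[-1,-2,1,102,0],[0.6,-2,1,102,0],[1,-2,1,102,0],[1,-2,1,102,0],[1,-2,1,102,0],[1,-2,1,102,0]]'; python3 -c "
from h import *
rel([.6195,.098,.30],65.5)"
```

```text
t: 4.62
ee_pos: [0.5311, -0.3592, 0.0184]
orientation: [2.643, 1.699, -0.0]
force: [-0.1, -0.1, 0.3]
opening: 0.0404
grasp_force: 0.0
tcp [ 0.5311 -0.3592  0.0184] t 4.625 yaw 65.46 tool shift mm [ 452.6 -109.5 -281.7] spin -0.0
```

```bash
python3 -m pendant '[[1,0,0,0,0],[1,0,0,0,0],[1,0,0,0,0]]';python3 -m pendant '[[1,0,0,-30,0],[1,0,0,-60,0],[1,0,0,-100,0],[1,0,0,-150,0],[1,0,0,-210,0],[1,40,-10,-270,0],[1,95,-23,-282,0],[1,150,-36,-282,0],[1,205,-50,-282,0],[1,260,-63,-282,0]]'; python3 -c "
from h import *
rel([.6195,.098,.28],65.5)"
```

```text
t: 5.0
ee_pos: [0.5311, -0.3592, 0.0183]
orientation: [-2.643, -1.699, 0.0]
force: [0.1, -1.4, -0.1]
opening: 0.0099
grasp_force: 0.0
t: 6.25
ee_pos: [0.5818, -0.0946, 0.3005]
orientation: [2.643, 1.698, 0.0]
force: [0.5, -0.2, -0.6]
opening: 0.0002
grasp_force: 0.0
tcp [ 0.5818 -0.0946  0.3005] t 6.25 yaw 65.45 tool shift mm [190.9 -45.7  20.5] spin -0.0
```

The fingers shut on nothing, so I'm looking for the stopper again.

Run:
```python
from h import *
np.set_printoptions(precision=4,suppress=True)
s=manip.grab_frame("scene");t=manip.grab_frame("top")
for nm,p in(("s",s),("t",t)): print(nm,[(np.round(d["xy"]),round(d["score"],2)) for d in manip.find_in(p,"stopper")][:4])
S=cv2.resize(s["color"][90:210,220:350],None,fx=5,fy=5);T=cv2.resize(t["color"][165:265,360:490],None,fx=5,fy=5)
cv2.imwrite("pics/g1.png",cv2.resize(np.vstack([S,T])[:,:,::-1],(350,600)))
a,na=blob(s,dark(s),(286,139),16);b,nb=blob(t,dark(t),(419,215),16)
print("stopper",a,na,b,nb,tri(s,a,t,b) if nb else 0,onz(s,a,.025))
```

```text
s [(array([287., 143.]), 0.5)]
t []
stopper [284.8319 138.531 ] 113 [418.5789 214.4   ] 95 (array([ 0.5312, -0.3602,  0.0282]), np.float64(0.002180546014858305)) [ 0.5293 -0.3623  0.025 ]
```

View pics/g1.png

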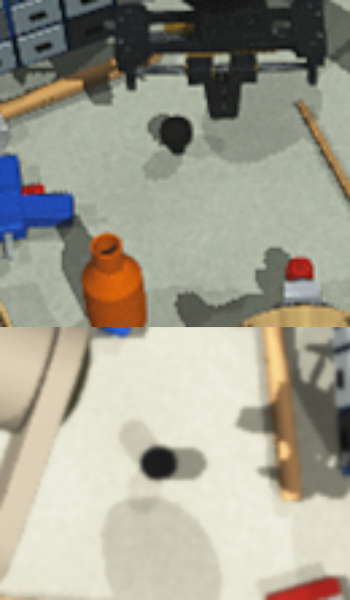

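Run:
```python
from h import *
np.set_printoptions(precision=4,suppress=True)
s=manip.grab_frame("scene");t=manip.grab_frame("top")
st=manip.sense();print(st)
for p in(s,t):print(proj(p,st["ee_pos"]))
a=proj(s,st["ee_pos"]).astype(int)
S=s["color"].copy();cv2.circle(S,a,3,(0,255,0),1);S=cv2.resize(S[60:200,230:370],None,fx=4,fy=4,interpolation=cv2.INTER_CUBIC);cv2.imwrite("pics/g2.png",S[:,:,::-1])
```

```text
{'t': 6.55, 'q': array([-0.3665,  0.4114,  0.988 , -0.0003,  1.7424,  0.0627]), 'qvel': array([-0.015 ,  0.0033,  0.0004,  0.0009,  0.0004,  0.0008]), 'joint_efforts': array([  1.1672, -47.5079, -24.2075,   0.1097,   0.0219,  -0.0008]), 'ee_pos': array([ 0.5817, -0.0975,  0.3002]), 'orientation': array([ 2.6436,  1.6973, -0.0006]), 'force': array([ 0.2663, -0.4818,  0.5536]), 'torque': array([-0.0282,  0.1456, -0.003 ]), 'grasp_force': 0.0, 'opening': 0.000410443565292717}
[302.2544 138.0949]
[342.7264 192.0429]
```

View pics/g2.png

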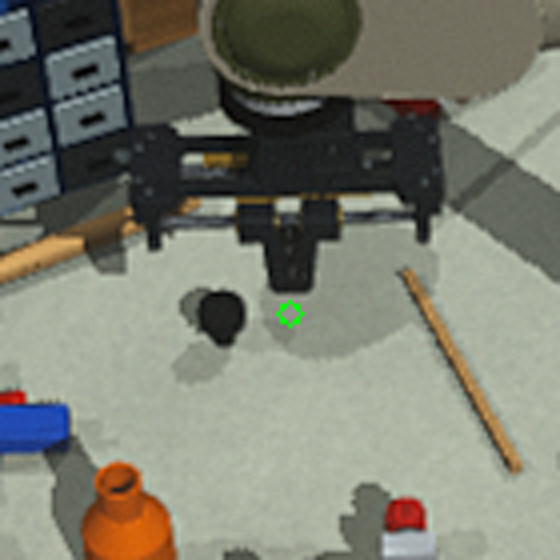

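```bash
python3 -m pendant '[[-1,-55,13,0,0],[-1,-110,26,0,0],[-1,-165,40,30,0],[-1,-220,53,80,0],[-1,-260,63,130,0],[-1,-260,63,180,0],[-1,-260,63,230,0],[-1,-260,63,267,0],[-1,-260,63,282,0],[-1,-260,63,287,0]]'; python3 -m pendant '[[-1,0,0,4,0],[-1,0,0,8,0],[-1,0,0,10,0]]'
python3 - <<'E'
from h import *
s=manip.grab_frame("scene")
p=manip.sense()["ee_pos"];print(p,proj(s,p))
R=Rn.from_rotvec(manip.sense()["orientation"]).as_matrix()
for k in(-.044,.044): print(proj(s,p+R[:,1]*k))
S=s["color"][90:180,230:350];cv2.imwrite("pics/g3.png",cv2.resize(S,None,fx=5,fy=5,interpolation=cv2.INTER_CUBIC)[:,:,::-1])
E
```

```text
t: 7.8
ee_pos: [0.5309, -0.3601, 0.0134]
orientation: [2.644, 1.697, 0.0]
force: [-0.1, -0.9, 0.5]
opening: 0.0882
grasp_force: 0.0
t: 8.18
ee_pos: [0.5313, -0.3593, 0.0038]
orientation: [2.642, 1.698, 0.0]
force: [-0.3, -0.5, 0.6]
opening: 0.0884
grasp_force: 0.0
[ 0.53119068 -0.35918582  0.00341957] [285.08694748 143.62452899]
[297.82886042 143.21336296]
[272.31815876 144.03656227]
```

View pics/g3.png

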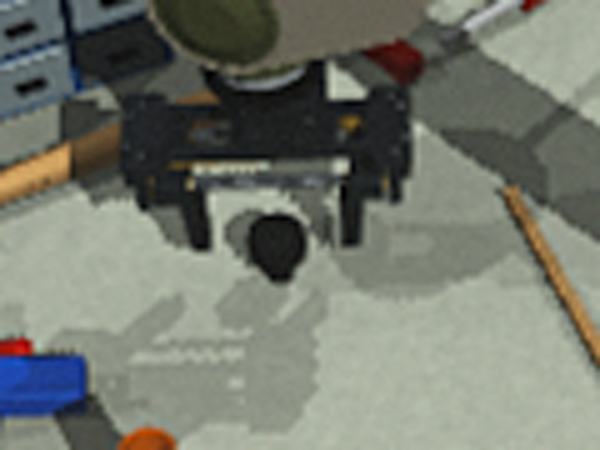

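Here the open tips (270,140) and (300,139) straddle the stopper, whose foot is at (285,146). They still sit about 20 mm above the bench, so the real tips are higher than reported. I'll close here and check.

```bash
python3 -m pendant '[[1,0,0,0,0],[1,0,0,0,0],[1,0,0,0,0],[1,0,0,0,0],[1,0,0,0,0],[1,0,0,0,0],[1,0,0,0,0],[1,0,0,0,0]]'
python3 - <<'E'
from h import *
s=manip.grab_frame("scene");print(blob(s,dark(s),(286,139),14))
E
```

```text
t: 9.22
ee_pos: [0.5311, -0.3592, 0.0034]
orientation: [2.643, 1.699, -0.0]
force: [0.4, -0.1, 0.2]
opening: 0.0386
grasp_force: 30.0
(array([284.89156627, 134.67871486]), np.int32(249))
```

```bash
python3 -m pendant '[[1,0,0,-20,0],[1,0,0,-60,0],[1,0,0,-110,0],[1,0,0,-160,0],[1,0,0,-210,0],[1,40,-10,-250,0],[1,90,-22,-255,0],[1,140,-34,-255,0],[1,190,-46,-255,0],[1,240,-58,-255,0]]'; python3 -m pendant '[[1,45,-11,0,0],[1,90,-22,0,0],[1,135,-33,0,0],[1,175,-43,0,0],[1,200,-49,0,0],[1,211,-51,0,0],[1,211,-51,0,0],[1,211,-51,20,0],[1,211,-51,30,0],[1,211,-51,30,0]]'
python3 - <<'E'
from h import *
s=manip.grab_frame("scene");t=manip.grab_frame("top")
p=manip.sense()["ee_pos"];print(p)
b=p+[0,-.001,-.0034];print("plug foot",proj(s,b),proj(t,b),"rim",proj(s,[.6191,.0966,.199]))
rel([.619,.097,.228])
S=cv2.resize(s["color"][170:270,270:390],None,fx=5,fy=5,interpolation=cv2.INTER_CUBIC);cv2.imwrite("pics/m0.png",S[:,:,::-1]);save(t,"mt")
E
```

```text
t: 10.52
ee_pos: [0.578, -0.1151, 0.2584]
orientation: [-2.643, -1.698, 0.0]
force: [0.6, -0.4, -1.2]
opening: 0.039
grasp_force: 30.0
t: 11.78
ee_pos: [0.6191, 0.0955, 0.2279]
orientation: [-2.643, -1.697, 0.002]
force: [0.5, -0.1, 0.1]
opening: 0.039
grasp_force: 30.0
[0.61951469 0.09584669 0.22895772]
plug foot [322.89792725 213.20638918] [268.66200576 183.18327486] rim [323.31708729 219.51899472]
tcp [0.6195 0.0958 0.229 ] t 11.875 yaw 65.43 tool shift mm [ 0.8 -0.9  1. ] spin None
```

View pics/m0.png

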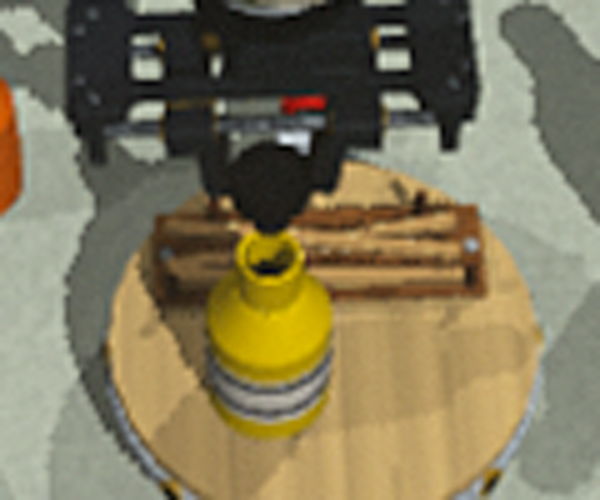

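The stopper hangs above the mouth: plug foot at (323.8,214), rim at about (324,221). I'll refine the mouth position from the first clean pictures.

Run:
```python
from h import *
s=manip.grab_frame("scene");t=manip.grab_frame("top")
th=np.linspace(0,2*np.pi,90)
def score(p,im,c,r):
    X=np.c_[c[0]+r*np.cos(th),c[1]+r*np.sin(th),np.full(90,.199)]
    q=np.float32([proj(p,x) for x in X]); return cv2.remap(im,q[:,0],q[:,1],cv2.INTER_LINEAR).mean()
for nm,p,f in(("s",s,"s0"),("t",t,"t0")):
    im=cv2.imread(f"pics/{f}.png").astype(np.float32); g=im[...,2]
    best=[]
    for x in np.arange(.608,.632,.001):
        for y in np.arange(.085,.112,.001):
            v=score(p,g,(x,y),.0155)-score(p,g,(x,y),.0115)  # bright rim, dark bore
            best.append((v,x,y))
    best.sort(reverse=True); b=np.array(best[:12]);print(nm,b[0].round(4),b[:,1:].mean(0).round(4))
```

```text
s [64.2136  0.62    0.1   ] [0.6201 0.0997]
t [86.3435  0.622   0.1   ] [0.6221 0.0997]
```

```bash
python3 -m pendant '[[1,4,-0.5,0,0],[1,4,-0.5,10,0],[1,4,-0.5,20,0],[1,4,-0.5,26,0],[1,4,-0.5,30,0],[1,4,-0.5,34,0],[1,4,-0.5,36,0]]'
python3 - <<'E'
from h import *
s=manip.grab_frame("scene");st=manip.sense();print(st["force"],st["torque"],st["ee_pos"])
S=cv2.resize(s["color"][170:270,270:390],None,fx=5,fy=5,interpolation=cv2.INTER_CUBIC);cv2.imwrite("pics/m1.png",S[:,:,::-1])
E
```

```text
t: 12.85
ee_pos: [0.6205, 0.1002, 0.1922]
orientation: [-2.643, -1.699, -0.0]
force: [-0.5, -0.0, -0.2]
opening: 0.039
grasp_force: 30.0
[ 0.16491712 -0.38739505 -1.07705722] [-0.07617036  0.05487968 -0.03551829] [0.62043227 0.1001569  0.19202257]
```

```bash
python3 -m pendant '[[1,0,0,3,0],[1,0,0,6,0],[1,0,0,8,0],[1,0,0,8,0]]'; python3 -m pendant '[[1,0,0,1,0],[1,0,0,2,0],[1,0,0,3,0],[1,0,0,3,0]]'
```

```text
t: 13.4
ee_pos: [0.6204, 0.1002, 0.1842]
orientation: [-2.643, -1.699, 0.0]
force: [0.0, -0.4, -0.4]
opening: 0.0389
grasp_force: 30.0
t: 13.9
ee_pos: [0.6205, 0.1001, 0.1813]
orientation: [2.643, 1.698, -0.0]
force: [0.6, -0.3, -0.5]
opening: 0.0387
grasp_force: 30.0
```

```bash
python3 -m pendant '[[1,0,0,1,0],[1,0,0,2,0],[1,0,0,2,0]]'; python3 -m pendant '[[1,0,0,1,0],[1,0,0,2,0],[1,0,0,2,0]]'
```

```text
t: 14.28
ee_pos: [0.6207, 0.1001, 0.1803]
orientation: [2.642, 1.698, 0.002]
force: [-0.3, -1.3, 5.3]
opening: 0.0389
grasp_force: 30.0
t: 14.65
ee_pos: [0.6211, 0.1002, 0.1802]
orientation: [2.641, 1.697, 0.006]
force: [-2.4, -0.1, 14.9]
opening: 0.0383
grasp_force: 30.0
```

Contact came at the expected seating height. Releasing and looking.

```bash
python3 -m pendant '[[1,0,0,-2,0],[0.1,0,0,-2,0],[-0.5,0,0,-2,0],[-1,0,0,-2,0],[-1,0,0,-2,0],[-1,0,0,-2,0],[-1,0,0,-2,0],[-1,0,0,-2,0]]'; python3 -m pendant '[[-1,0,0,-20,0],[-1,0,0,-50,0],[-1,0,0,-90,0],[-1,0,0,-110,0]]'
python3 - <<'E'
from h import *
s=manip.grab_frame("scene")
S=cv2.resize(s["color"][170:270,270:390],None,fx=5,fy=5,interpolation=cv2.INTER_CUBIC);cv2.imwrite("pics/m2.png",S[:,:,::-1])
rel([.501,-.085,.29],65.5)
E
```

```text
t: 15.65
ee_pos: [0.6205, 0.1002, 0.1793]
orientation: [-2.643, -1.698, 0.0]
force: [0.0, 0.6, -0.1]
opening: 0.0884
grasp_force: 0.0
t: 16.15
ee_pos: [0.6208, 0.1002, 0.2918]
orientation: [2.641, 1.698, 0.004]
force: [0.8, -0.6, -0.1]
opening: 0.0883
grasp_force: 0.0
tcp [0.6212 0.1001 0.2936] t 16.2 yaw 65.46 tool shift mm [-218.4  -32.5    2.9] spin -0.0
```

View pics/m2.png

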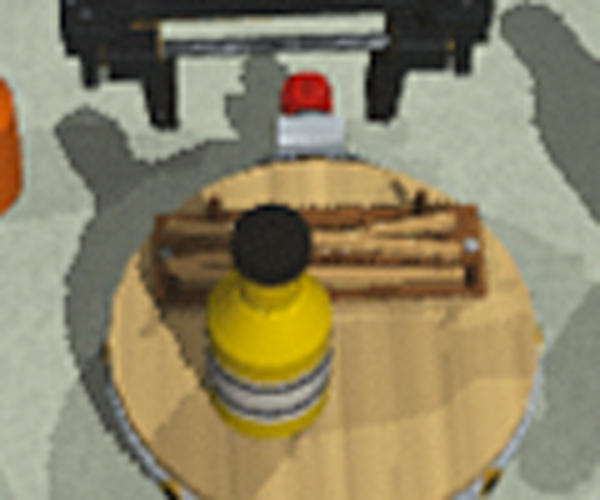

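The stopper's black head sits flush on the neck at (324,219), the bottle is upright and hasn't moved, and the knob is visible at (331,188). Next I'm fitting the knob pose.

Run:
```python
from h import *
from scipy.optimize import least_squares
s=manip.grab_frame("scene");t=manip.grab_frame("top")
def r2(p,f):
    p=dict(p);p["color"]=cv2.imread(f"pics/{f}.png")[:,:,::-1];c=p["color"].astype(int)
    return p,((c[...,0]>90)&(c[...,0]>1.8*c[...,1])&(c[...,0]>1.8*c[...,2])).astype(np.uint8)
s,ms=r2(s,"s0");t,mt=r2(t,"t0")
bs=blob(s,ms,(331,188),10);bt=blob(t,mt,(333,227),9);print(bs,bt)
def hull(p,x,y,a):
    u=np.array([np.cos(a),np.sin(a),0]);v=np.array([-u[1],u[0],0]);th=np.linspace(0,2*np.pi,24)
    q=np.float32([proj(p,np.array([x,y,.044])+u*e+.015*(np.cos(k)*v+np.sin(k)*np.array([0,0,1]))) for e in(-.013,.013) for k in th])
    h=cv2.convexHull(q);m=cv2.moments(h);return np.array([m["m10"],m["m01"]])/m["m00"],m["m00"],h[:,0].min(0),h[:,0].max(0)
a=np.radians(-114.5)
r=least_squares(lambda v:hull(t,v[0],v[1],a)[0]-bt[0],[.5,-.085],diff_step=1e-2);print("top",r.x,hull(t,*r.x,a)[1:])
h=hull(s,*r.x,a);ys,xs=np.nonzero(ms[178:199,321:342]);print("scene pred",h,"obs x",xs.min()+321,xs.max()+321,"y",ys.min()+178,ys.max()+178)
for c in((.576,.081),):print("dist",np.hypot(*(r.x-c)),np.degrees(np.arctan2(*(np.array(c)-r.x)[::-1])))
```

```text
(array([330.6       , 188.29230769]), np.int32(65)) (array([332.52054795, 226.43835616]), np.int32(73))
top [ 0.50128526 -0.08238786] (80.75553890760057, array([326.84366, 220.45697], dtype=float32), array([338.11047, 232.37622], dtype=float32))
scene pred (array([330.34105981, 190.05555105]), 108.72927730740048, array([325.28555, 183.76321], dtype=float32), array([335.4194 , 196.29294], dtype=float32)) obs x 326 335 y 185 192
dist 0.17966046923644932 65.4261154083694
```

```bash
python3 -m pendant '[[-1,-50,-8,0,0],[-1,-100,-15,0,0],[-1,-150,-23,0,0],[-1,-200,-31,0,0],[-1,-218,-33,0,0],[-1,-218,-33,50,0],[-1,-218,-33,100,0],[-1,-218,-33,150,0],[-1,-218,-33,195,0],[-1,-218,-33,200,0]]'; python3 -c "
from h import *
rel([.5005,-.0843,.002],65.5)
s=manip.grab_frame('scene');save(s,'k0')
print(manip.find_in(s,'knob')[:2])"
```

```text
t: 17.55
ee_pos: [0.4985, -0.0833, 0.0866]
orientation: [-2.638, -1.696, 0.006]
force: [-0.1, 0.5, 0.9]
opening: 0.0879
grasp_force: 0.0
tcp [ 0.4985 -0.0833  0.0866] t 17.55 yaw 65.48 tool shift mm [-0.1  2.7 84.6] spin -0.0
[{'xy': [329.6, 187.5], 'score': 0.53}]
```

```bash
python3 -m pendant '[[-1,0,1,30,0],[-1,0,1,60,0],[-1,0,1,75,0],[-1,0,1,85,0],[-1,0,1,88,0],[-1,0,1,88,0]]'; python3 -c "
from h import *
rel([.5005,-.0843,.002],65.5)"
```

```text
t: 18.4
ee_pos: [0.5013, -0.085, 0.002]
orientation: [2.642, 1.698, 0.001]
force: [1.0, -0.0, -0.4]
opening: 0.0883
grasp_force: 0.0
tcp [ 0.5013 -0.085   0.002 ] t 18.4 yaw 65.46 tool shift mm [ 0.3 -1.   0. ] spin -0.0
```

```bash
python3 -m pendant '[[0.2,0,0,0,0],[0.6,0,0,0,0],[1,0,0,0,0],[1,0,0,0,0],[1,0,0,0,0],[1,0,0,0,0],[1,0,0,0,0],[1,0,0,0,0],[1,0,0,0,0],[1,0,0,0,0]]'
```

```text
t: 19.65
ee_pos: [0.4995, -0.0843, 0.0012]
orientation: [-2.641, -1.697, 0.003]
force: [-4.6, 1.3, 3.4]
opening: 0.0289
grasp_force: 30.0
```

```bash
python3 -m pendant '[[1,0,-1.5,0,0],[1,-2,-1.5,0,0],[1,-4,-1.5,0,0],[1,-6,-1.5,0,0],[1,-8,-1.5,0,0],[1,-8,-1.5,0,0]]'
```

```text
t: 20.4
ee_pos: [0.4966, -0.0906, 0.0012]
orientation: [-2.643, -1.697, -0.003]
force: [3.9, 8.1, -2.4]
opening: 0.0292
grasp_force: 30.0
```

```bash
python3 -m pendant '[[1,-2,0,0,0],[1,-4,0,0,0],[1,-6,0,0,0],[1,-8,0,0,0],[1,-9,0,0,0],[1,-10,0,0,0],[1,-10,0,0,0],[1,-10,0,0,0]]'; python3 -c "
from h import *
s=manip.grab_frame('scene');st=manip.sense();print(st['ee_pos'],st['force'],st['opening'],blob(s,red(s),(330,186),12))"
```

```text
t: 21.4
ee_pos: [0.4928, -0.0988, 0.0012]
orientation: [-2.642, -1.697, -0.005]
force: [6.7, 13.0, -2.8]
opening: 0.0293
grasp_force: 30.0
[ 0.49280719 -0.09881998  0.00123423] [ 6.64346022 12.80940912 -1.54091037] 0.02900103861491928 (array([330.85245902, 185.18032787]), np.int32(61))
```

```bash
python3 -m pendant '[[1,-0.5,0,0,0],[1,-0.5,0,0,0],[1,-0.5,0,0,0],[1,-0.5,0,0,0]]'
python3 - <<'E'
from h import *
s=manip.grab_frame("scene");o=cv2.imread("pics/m2.png")
print(np.abs(cv2.resize(s["color"][170:270,270:390],None,fx=5,fy=5,interpolation=cv2.INTER_CUBIC)[:,:,::-1].astype(int)-o)[200:440,200:335].mean())
print(manip.sense()["force"],manip.finish_job())
E
```

```text
t: 21.95
ee_pos: [0.4928, -0.0989, 0.0012]
orientation: [-2.642, -1.697, -0.006]
force: [9.2, 16.4, -2.4]
opening: 0.0295
grasp_force: 30.0
4.116882716049383
the job is handed in; nothing more can be done
[ 8.25340932 16.71756786 -2.06296934] None
```

The stopper is seated in the upright glue bottle, and the gripper is still holding the red knob at its stop, about 16 mm out by tool travel and pull force; I handed the job in at about 22 s (no verdict was shown), after a first stopper grasp that closed on air without moving it.

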